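# Point and check: shut the open supply valve

## Task

Of the three pipe valves on the kitchenette worktop, two are shut (lever square across the pipe) and one has been left open (lever more or less along its pipe). Point at the open one first, with the fingertips held still a few centimetres above the nut in the middle of its lever, touching nothing, for two seconds; then push its lever anticlockwise with the fingertips, fully across the pipe to its stop, and point at the same nut again in the same way for two seconds to confirm. Leave the other two valves shut, and leave the bottle, cup and jar standing where they are.

Things in the scene. Friction and masses are not known exactly. Their poses are not given: they have to be found in the camera images.
- open_valve: The valve that is open at the start: one of three like ball valves fixed on the worktop, each on a copper pipe 22 mm thick, 220 mm long, axis 70 mm up, both ends bent down into the worktop (52 mm flanges). Origin: on the worktop under the valve's middle; x along the pipe away from the robot (yaw up to 0.25 rad), z up. Its place among the three (left, middle, right) changes from run to run
- open_valve_hub (a point): top of the steel nut (16 mm wide) in the middle of the open valve's lever, on the lever's turning axis, 126 mm above the worktop; the place to point at. It does not move; axes as the valve's
- open_valve_grip (a point): middle of the black sleeve on the open valve's lever, 75 mm out from the turning axis, 113 mm above the worktop; moves with the lever. The sleeve is 22 mm wide and 14 mm high (106 to 120 mm above the worktop) and runs from 38 to 100 mm out; below it is free space down to the pipe's top at 81 mm
- open_lever (a joint): Open valve's lever, rad: 0 = along the pipe, pointing away from the robot (+x of its valve), open; 1.571 (stop) = across, pointing to its valve's +y (left), shut; grows anticlockwise from above. Starts at 0 to 0.4. Stays where left: friction 0.2 N m, no spring
- shut_valve_a: A valve that is shut: one of three like ball valves fixed on the worktop, each on a copper pipe 22 mm thick, 220 mm long, axis 70 mm up, both ends bent down into the worktop (52 mm flanges). Origin: on the worktop under the valve's middle; x along the pipe away from the robot (yaw up to 0.25 rad), z up. 
- shut_lever_a (a joint): Lever of shut valve a, rad: 0 = along the pipe, pointing away from the robot (+x of its valve), open; 1.571 (stop) = across, pointing to its valve's +y (left), shut; grows anticlockwise from above. Starts at 1.5 or more
- shut_valve_b: The other valve that is shut: one of three like ball valves fixed on the worktop, each on a copper pipe 22 mm thick, 220 mm long, axis 70 mm up, both ends bent down into the worktop (52 mm flanges). Origin: on the worktop under the valve's middle; x along the pipe away from the robot (yaw up to 0.25 rad), z up. 
- shut_lever_b (a joint): Lever of shut valve b, rad: 0 = along the pipe, pointing away from the robot (+x of its valve), open; 1.571 (stop) = across, pointing to its valve's +y (left), shut; grows anticlockwise from above. Starts at 1.5 or more
- soap: loose green washing-up bottle with a red cap, 60 mm across, 150 mm tall, standing beyond the valves; origin at the centre of its underside, z up
- cup: loose white cup without handle, 72 mm across, 90 mm tall, standing beyond the valves; origin at the centre of its underside
- jar: loose glass jar with a steel lid, 68 mm across, 100 mm tall, standing beyond the valves; origin at the centre of its underside
Not all that is in view belongs to the job. Leave any orange or red look-alike of the cup alone.

How it is judged:
By the outcome, as a careful person would: the job done as asked, in the order asked, and still so for the second after the job is handed in, with the robot touching nothing.
It also fails if it takes over 56 s, if anything falls off the work surface, if the arm or the gripper's body presses on something with over 40 N, if the wrist force passes 120 N, or if a joint passes its speed limit or range.

## Robot

A 7-joint arm with a two-finger parallel gripper is mounted at the origin on the work surface. World frame = base frame: x ahead of the robot, y to its left, z up, the work surface at z = 0. Lengths are in mm, angles in rad, forces in N, time in s.
With the tool pointing down it reaches from about 425 to 875 mm from the base axis. Payload 9.9 kg.
Tool frame: the origin (TCP) lies between the finger pads, 19 mm behind the fingertips; this is the grasp point; z points along the fingers, y is the line along which they close (so a half turn about z gives the same grasp; the last joint's range is limited). The gripper opens to 85 mm and grips with 20 to 120 N. Pads are 22 mm wide; open, the fingers measure 114 mm over their backs; the gripper's body (76 mm by 85 mm) begins 54 mm behind the grasp point. The pads swing forward as they close: fully open they stand 13 mm farther back than shut.
Start: joints at [1.25, 0.576, 0.025, 1.437, -0.015, 1.129, -0.057], TCP at [158.355, -656.166, 249.989] pointing down, gripper open.
Joint ranges: [-2.76, 2.76], [-0.34, 2.15], [-1.52, 1.57], [0.19, 2.46], [-1.09, 4.23], [0.17, 1.99], [-2.82, 2.82]. Speed limits (rad/s): [2.22, 2.22, 3.01, 3.01, 3.14, 3.14, 3.14].

## Interface

Orientations are given as a unit quaternion [x, y, z, w].
In Python, from plant import manip gives the robot as it stands. Calls block until the motion is done:
- manip.reach(position, orientation): joint-space move of the TCP to a pose.
- manip.move_straight(position, v=150, rot=None, until_force=None): straight line of the TCP; rot=None keeps the orientation; v is the mean speed in mm/s. With until_force (N) it stops when the force on the tool has changed by that much, and returns True; else False.
- manip.set_joints(angles): joint-space move.
- manip.move_gripper(opening, grasp_force=None): finger opening in mm; grasp_force is the grip in N (None keeps the last); returns when the fingers have stopped.
- manip.hold(seconds).
- manip.solve_ik(position, orientation): joint angles nearest the present ones, or None.
- manip.grab_frame(name): name is "scene" or "side" or "wrist"; returns a dict with "pixels" (384x512x3 uint8, red, green, blue), "vertical_fov" (degrees; the focal length in pixels is half the picture's height over the tangent of half this angle, whatever the lens; pixels are square), "cx", "cy" (the principal point, pixels), "k1" (the pictures are not rectified: a ray, as slopes to the right and down, at radius r is drawn at 1 + k1 r^2 times it, then the intrinsics apply), "eye" and "orientation" of the camera in the world. Camera axes: x right, y up, looking along -z (the intrinsics and any distortion apply to the point x, -y, -z); pixel columns grow to the right and rows downward; lengths in mm; the calibration is good to about 2 mm. A picture is of the moment at which its call begins. There is no depth.
A pose or a line that the arm cannot do raises manip.IKError and nothing moves.
- manip.finish_job(): hands the job in; it is judged then, once.
Readings, each from a call of its own:
- manip.current_time_s(): time.
- manip.current_qpos(): joint angles.
- manip.current_qd(): joint speeds.
- manip.current_joint_torque(): joint torques, N m.
- manip.current_ee_pos(): TCP position.
- manip.current_ee_rot(): TCP orientation.
- manip.current_contact_force(): force on the tool from outside, world axes, zero at the start.
- manip.current_moment(): the same for the moment, N m.
- manip.current_width(): finger opening in mm.
- manip.current_finger_force(): force on a finger pad.
Only numpy, scipy, OpenCV 4.12 (cv2) and the standard library are available. Lean on these libraries where they do the work, as an engineer would, in place of code of your own. Each camera call takes 0.05 s, during which the arm holds its last target. There are 200 camera calls.

## Working session

There is one attempt and no reset: what is moved stays moved. The work goes in short steps, each a Python script; the robot and the scene stay as the last script left them, time stands still between calls to the robot, and variables do not carry over. Pictures are saved under pics/ and viewed, at most 10 in all, crops included, and the job is handed in when it is done.

```bash
mkdir -p pics; cat > h.py <<'E'
import numpy as np, cv2
from plant import manip
from scipy.spatial.transform import Rotation as R
def snap(n,f):
    d=manip.grab_frame(n); cv2.imwrite(f'pics/{f}.png',cv2.cvtColor(d['pixels'],cv2.COLOR_RGB2BGR))
    np.savez(f'pics/{f}.npz',**d); return d
def K(d):
    f=192/np.tan(np.radians(float(d['vertical_fov']))/2)
    return np.array([[f,0,float(d['cx'])],[0,f,float(d['cy'])],[0,0,1]]), np.array([float(d['k1']),0,0,0])
def ray(d,uv):
    k,c=K(d); s=cv2.undistortPoints(np.array([[uv]],float),k,c)[0,0]
    return R.from_quat(d['orientation']).apply([s[0],-s[1],-1])
def plane(d,uv,z):
    r=ray(d,uv); e=np.array(d['eye']); return e+r*(z-e[2])/r[2]
def proj(d,p):
    k,c=K(d); q=R.from_quat(d['orientation']).inv().apply(np.array(p)-d['eye'])
    s=q[:2]*[1,-1]/-q[2]; s=s*(1+c[0]*(s@s)); return k[:2,:2]@s+k[:2,2]
def tri(d1,u1,d2,u2):
    A=np.zeros((3,3));b=np.zeros(3);L=[]
    for d,u in((d1,u1),(d2,u2)):
        r=ray(d,u); r/=np.linalg.norm(r); P=np.eye(3)-np.outer(r,r); A+=P; b+=P@d['eye']; L.append((P,d['eye']))
    x=np.linalg.solve(A,b); return x,[np.linalg.norm(P@(x-e)) for P,e in L]
E
python3 - <<'E'
from h import *
ims=[]
for n in('scene','side','wrist'):
    d=snap(n,n); print(n,d['eye'],d['orientation'],d['vertical_fov'],d['k1'],d['cx'],d['cy'])
print(manip.current_ee_rot(),manip.current_time_s())
E
```

```text
scene [1236.1898754  -595.13557675  729.51461434] [0.42149668 0.17173138 0.34131784 0.82240562] 49.08760899580016 -0.03464174898287863 252.29916755463438 191.91453893586166
side [ 175.12095369 -549.90051664  543.17589754] [ 0.45273922 -0.17218016 -0.29220719  0.82461879] 53.4833328471439 -0.08465463625830887 254.41578127440718 186.6092702283186
wrist [ 235.85560317 -636.44953106  372.73666471] [-0.12441352  0.09862413 -0.61071843  0.77576901] 66.74959377276869 -0.012063321646361468 253.58186938072146 189.17629100499136
[ 9.92998079e-01  1.18128855e-01 -9.89675497e-05 -6.14821969e-04] 0.15
```

View pics/scene.png

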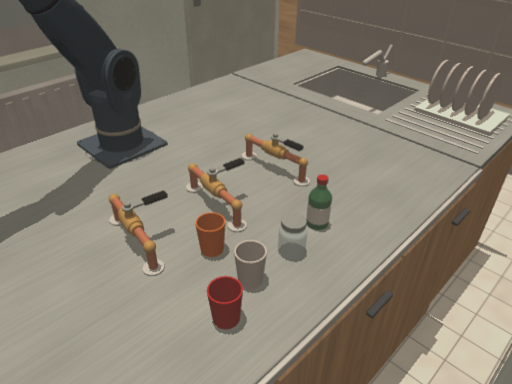

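View pics/side.png

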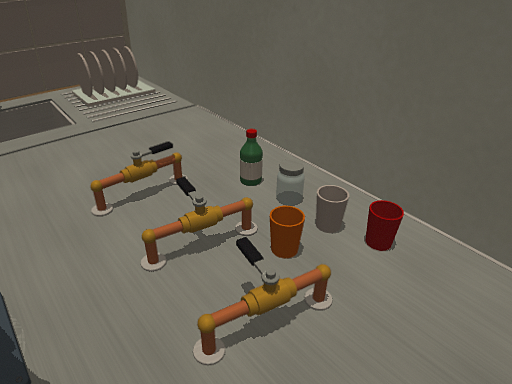

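Scene and side show the same three valves. Hub pixels (scene / side):
- Right: (128,208) / (271,275). The lever is across the pipe, so it's shut.
- Middle: (212,172) / (200,200). The lever is across, so it's shut.
- Left: (275,137) / (137,155). The sleeve at (293,145) / (161,148) runs along the pipe away from the robot, so this is the open one.

Next I'll confirm the left valve in an enlarged crop and measure it.

```bash
python3 - <<'E'
from h import *
a=cv2.imread('pics/scene.png')[120:195,230:320]; b=cv2.imread('pics/side.png')[135:220,80:195]
f=lambda i:cv2.resize(i,(400,int(400*i.shape[0]/i.shape[1])),interpolation=cv2.INTER_CUBIC)
a,b=f(a),f(b); h=min(len(a),len(b)); cv2.imwrite('pics/crop.png',np.hstack([a[:h],b[:h]]))
D={n:dict(np.load(f'pics/{n}.npz')) for n in('scene','side')}
for nm,(hs,hd) in dict(R=((128,206),(271,272)),M=((212,170),(200,197)),L=((275,135),(137,153))).items():
    print(nm,tri(D['scene'],hs,D['side'],hd),plane(D['scene'],hs,126),plane(D['side'],hd,126))
c={}
for n,(x0,y0,x1,y1) in dict(scene=(278,132,312,158),side=(146,138,180,158)).items():
    g=D[n]['pixels'][y0:y1,x0:x1].max(2); m=(g<50).astype(np.uint8)
    _,_,st,ce=cv2.connectedComponentsWithStats(m); i=1+st[1:,4].argmax(); c[n]=ce[i]+[x0,y0]
    print(n,c[n],st[i],plane(D[n],c[n],113))
print(tri(D['scene'],c['scene'],D['side'],c['side']))
E
```

```text
R (array([ 474.14838767, -243.21363854,  119.08809707]), [np.float64(1.265375148588692), np.float64(1.2653751485886757)]) [ 483.72592506 -248.63447576  126.        ] [ 469.68312616 -246.67757541  126.        ]
M (array([499.19677199,  -2.8967675 , 122.63401261]), [np.float64(0.8156852494494792), np.float64(0.8156852494494716)]) [504.11644561  -7.30244555 126.        ] [496.98905434  -5.95467845 126.        ]
L (array([485.18639753, 259.53362027, 121.1176715 ]), [np.float64(1.3749100739892026), np.float64(1.3749100739893054)]) [489.59241003 255.0022227  126.        ] [480.91727139 247.26561796 126.        ]
scene [292.76190476 145.64285714] [ 6  9 18  9 42] [555.07341668 261.90037497 113.        ]
side [161.04635762 147.19205298] [  3   4  24  12 151] [552.71458942 264.49095462 113.        ]
(array([553.0949911 , 264.67138093, 111.99520962]), [np.float64(0.8121501936059636), np.float64(0.8121501936058375)])
```

View pics/crop.png

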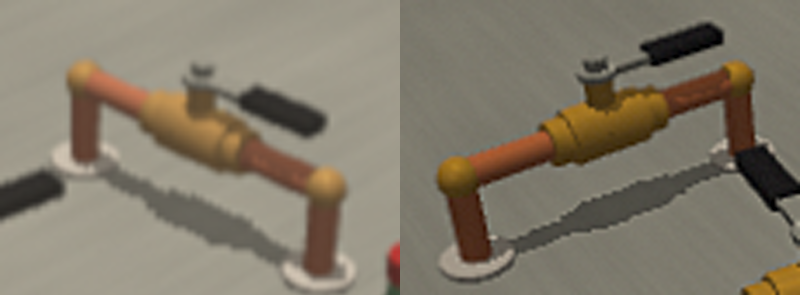

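The left valve's lever lies along its pipe, so it is the open one. Its nut is at about (275,135) in scene and (136,153) in side. I'll close the gripper, go above it and refine the position with the wrist camera.

```bash
cat >> h.py <<'E'
def q(psi): return [np.cos(psi/2),np.sin(psi/2),0,0]
E
python3 - <<'E'
from h import *
manip.move_gripper(0)
for psi in (0.13,0.6,1.1,1.7,1.9): print(psi, manip.solve_ik([485,330,117],q(psi)))
manip.reach([484,254,250],q(0.13))
d=snap('wrist','w1'); print(manip.current_ee_pos(),manip.current_width(),manip.current_time_s(),d['eye'])
print(proj(d,[484,254,126]),proj(d,[553,264.5,113]))
E
```

```text
0.13 [-0.31878755  0.63982054 -0.56542291  1.81889713  0.45499904  0.81525449
 -2.55408664]
0.6 [-0.23571071  0.67242179 -0.70765777  1.81586515  0.56121254  0.86454643
 -2.18365609]
1.1 [-0.22295516  0.67849549 -0.73032445  1.81540756  0.57782099  0.87346426
 -1.69912445]
1.7 [-0.14457051  0.72398726 -0.8766377   1.81264984  0.68286704  0.93869193
 -1.19622608]
1.9 [-0.10061882  0.75750322 -0.96606479  1.81114893  0.74516104  0.98558794
 -1.05312572]
[484.35349008 253.44617368 249.89497558] -0.018694555769273973 4.3417 [563.51281694 264.40828518 373.36910022]
[253.47471401 187.60598978] [251.66021984 105.79521512]
```

View pics/w1.png

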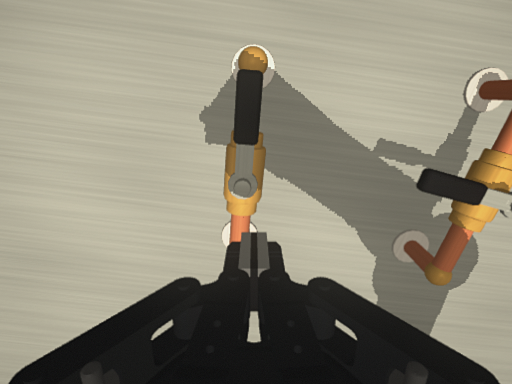

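The wrist view shows the nut at (243,185) and the sleeve centred at (248,106), with the middle valve well clear to the right. I'll refine both points, do the first pointing, and check it.

```bash
python3 - <<'E'
from h import *
d=dict(np.load('pics/w1.npz')); im=d['pixels']
g=im[50:160,215:275].max(2); m=(g<50).astype(np.uint8)
_,_,st,ce=cv2.connectedComponentsWithStats(m); i=1+st[1:,4].argmax(); s=ce[i]+[215,50]; print(s,st[i])
c=cv2.HoughCircles(cv2.cvtColor(cv2.resize(im[160:215,215:275],None,fx=4,fy=4,interpolation=cv2.INTER_CUBIC),cv2.COLOR_RGB2GRAY),3,1,40,param1=80,param2=15,minRadius=20,maxRadius=60)
print(None if c is None else c[0,:3]/4+[215,160,0])
h=plane(d,(243,185),126); p=plane(d,s,113); print(h,p,np.linalg.norm((p-h)[:2]),np.arctan2(*(p-h)[[1,0]]))
S=dict(np.load('pics/scene.npz'));D=dict(np.load('pics/side.npz'));print(proj(S,h),proj(D,h))
for e in ((240,236),(253,62)): print(plane(d,e,0 if e[0]<250 else 81))
cv2.imwrite('pics/nut.png',cv2.resize(cv2.cvtColor(im[150:220,200:290],cv2.COLOR_RGB2BGR),None,fx=7,fy=7,interpolation=cv2.INTER_CUBIC))
E
```

```text
[247.59489456 106.56159822] [  19   20   29   75 1802]
[[242.125      188.625        8.02499962]]
[485.22194115 263.55375325 126.        ] [551.91966814 267.89081331 113.        ] 66.8385882196329 0.06493418710270922
[275.83638691 133.57481834] [135.77174196 150.09259448]
[369.14263928 258.4352952    0.        ]
[590.63670859 268.22595008  81.        ]
```

View pics/nut.png

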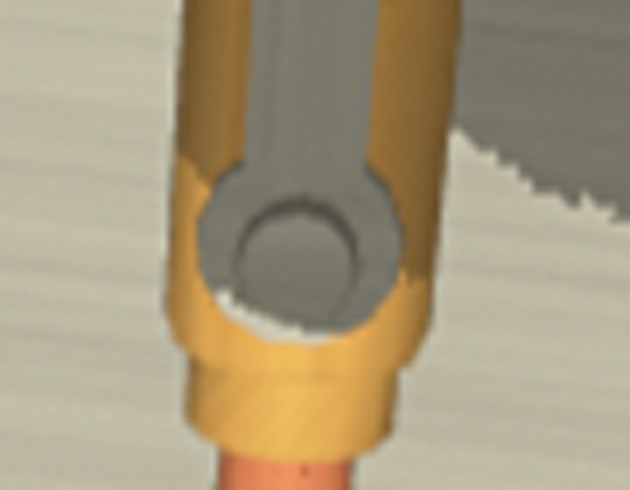

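The nut's top face is at crop (296,268), which is pixel (242.3,188.3) and agrees with the Hough circle.

```bash
python3 - <<'E'
from h import *
d=dict(np.load('pics/w1.npz'))
h=plane(d,(242.2,188.5),126); p=plane(d,(247.6,106.2),114); v=(p-h)[:2]; print(h,p,np.linalg.norm(v),np.arctan2(v[1],v[0]))
for n in('scene','side'): print(proj(dict(np.load(f'pics/{n}.npz')),h))
h2=h.copy(); h2[2]=185
manip.move_straight(h2,rot=q(0.13)); 
d=snap('wrist','w2'); manip.hold(2.4); print(manip.current_ee_pos(),manip.current_contact_force(),manip.current_time_s())
e=snap('side','s2'); a=cv2.cvtColor(d['pixels'],cv2.COLOR_RGB2BGR)[100:384,120:420]; b=cv2.cvtColor(e['pixels'],cv2.COLOR_RGB2BGR)[60:220,60:230]
cv2.imwrite('pics/p1.png',np.hstack([cv2.resize(a,(400,378)),cv2.resize(b,(400,378))]))
E
```

```text
[481.8764918  263.87831342 126.        ] [552.2616234  267.90966062 114.        ] 70.50048588455653 0.057213043436304775
[275.09467702 133.1685877 ]
[134.43490002 150.4279836 ]
[481.89480925 263.87338031 185.01271525] [-0.57854522  0.56141496  1.00872618] 7.3833
```

View pics/p1.png

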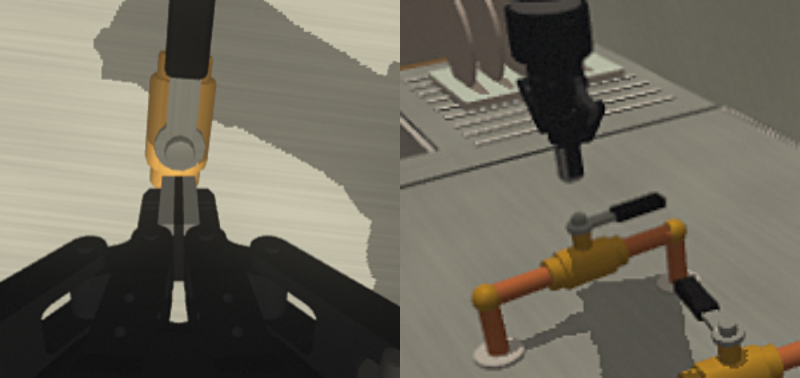

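The wrist view shows the fingers in line with the nut. The side view puts the tip slightly left of it: tip crop (570,180), nut (577,218). I'll cross-check across all the views.

```bash
python3 - <<'E'
from h import *
L=lambda n:dict(np.load(f'pics/{n}.npz'))
w2,w1,s2,side,sc=L('w2'),L('w1'),L('s2'),L('side'),L('scene')
t=[481.9,263.9,166]; print('tip proj side',proj(s2,t),'wrist',proj(w2,t))
nut=(120+181*.75,100+152*.751); print('nut w2 on plane',nut,plane(w2,nut,126))
for a,u in((w1,(242.2,188.5)),(w2,nut)):
    for b,v in((side,(136.2,152.5)),(sc,(275.4,135))): print(tri(a,u,b,v))
f=s2['pixels']; g=(f[125:150,118:148].max(2)<95).astype(int); 
for r in range(0,25): 
    x=np.nonzero(g[r])[0]; print(125+r,(x.min()+118,x.max()+118) if len(x) else None,end=';')
c=manip.grab_frame('scene'); cv2.imwrite('pics/p2.png',cv2.resize(cv2.cvtColor(c['pixels'],cv2.COLOR_RGB2BGR)[80:180,220:340],(720,600),interpolation=cv2.INTER_CUBIC)); print(proj(c,t))
E
```

```text
tip proj side [132.0613671  135.31502244] wrist [255.21229145 245.6937047 ]
nut w2 on plane (255.75, 214.152) [483.72367735 263.5519009  126.        ]
(array([482.54479973, 262.73170743, 121.11124685]), [np.float64(2.44721711060553), np.float64(2.447217110605548)])
(array([481.03794845, 264.58735668, 119.67567185]), [np.float64(1.388118741349017), np.float64(1.3881187413489864)])
(array([483.21797115, 262.4493871 , 120.95416404]), [np.float64(1.708219787047418), np.float64(1.7082197870475306)])
(array([482.37984303, 263.6775302 , 120.51471563]), [np.float64(1.0066384731096019), np.float64(1.006638473109762)])
125 (np.int64(126), np.int64(136));126 (np.int64(126), np.int64(136));127 (np.int64(126), np.int64(136));128 (np.int64(127), np.int64(137));129 (np.int64(127), np.int64(137));130 (np.int64(127), np.int64(137));131 (np.int64(127), np.int64(137));132 (np.int64(127), np.int64(137));133 (np.int64(127), np.int64(137));134 (np.int64(127), np.int64(137));135 (np.int64(128), np.int64(136));136 (np.int64(129), np.int64(134));137 (np.int64(132), np.int64(132));138 None;139 None;140 None;141 None;142 None;143 None;144 None;145 None;146 None;147 None;148 None;149 None;[275.59422182 121.24076393]
```

View pics/p2.png

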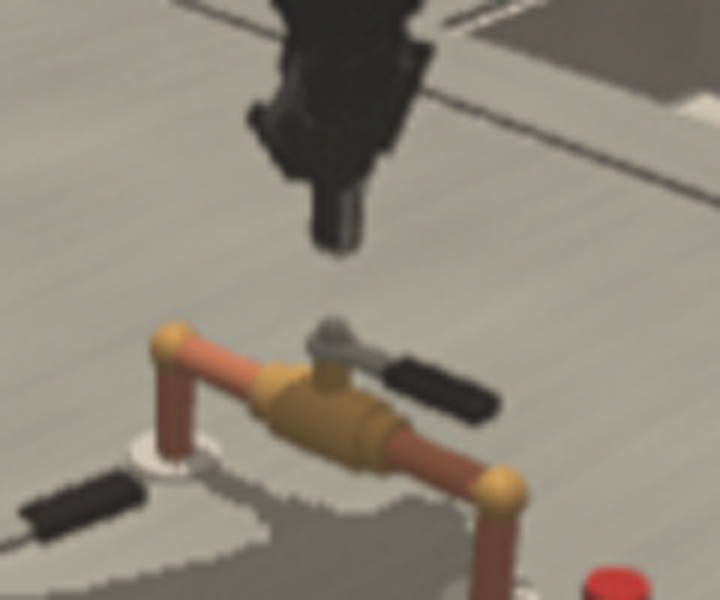

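Scene, side and wrist all agree to about 2 mm: the tip is about 40 mm above the nut at hub (482.5,263.5). The first pointing is done, so now I'll push.

```bash
cat >> h.py <<'E'
H=np.array([482.5,263.5]); PS=0.06
def P(th,dd,z,r=79): 
    u=np.array([np.cos(th),np.sin(th)]); n=np.array([-u[1],u[0]]); return [*(H+r*u-dd*n),z]
E
python3 - <<'E'
from h import *
manip.move_straight(P(PS,40,185),rot=q(PS)); manip.move_straight(P(PS,40,117),v=120)
print(manip.current_contact_force(),manip.current_time_s())
hit=manip.move_straight(P(PS,20,117),v=80,until_force=15)
th=PS
while not hit and th<1.80:
    th+=0.16
    hit=manip.move_straight(P(th,20,117),v=70,rot=q(min(th,1.63)),until_force=18)
    print(round(th,2),hit,manip.current_ee_pos().round(1) if hasattr(manip.current_ee_pos(),'round') else manip.current_ee_pos(),np.round(manip.current_contact_force(),1),round(manip.current_time_s(),2))
snap('scene','sc3')
d=manip.grab_frame('side'); cv2.imwrite('pics/p3.png',cv2.resize(cv2.cvtColor(d['pixels'],cv2.COLOR_RGB2BGR)[80:220,60:230],(680,560),interpolation=cv2.INTER_CUBIC))
E
```

```text
[-0.32282545  0.42420644  0.34071896] 8.9417
0.22 False [563.8 261.3 116.9] [ 1.5 -0.4 -0.3] 9.68
0.38 False [563.2 274.1 116.9] [-0.  -0.6  0.3] 10.01
0.54 False [560.5 286.8 117. ] [-0. -0.  0.] 10.34
0.7 False [555.8 299.  117. ] [-0.4  0.5  0.7] 10.68
0.86 False [549.2 310.1 117. ] [-0.6  0.7 -0.2] 11.01
1.02 False [540.9 320.2 117. ] [ 0.5 -0.1  0.2] 11.34
1.18 False [531.1 328.7 116.9] [ 0.1 -0.   0.2] 11.68
1.34 False [520.2 335.6 117. ] [ 0.2  0.4 -0.8] 12.01
1.5 False [508.2 340.7 117. ] [ 0.3 -0.   0.8] 12.34
1.66 True [503.7 342.3 117. ] [7.  0.6 2.7] 12.56
```

View pics/p3.png

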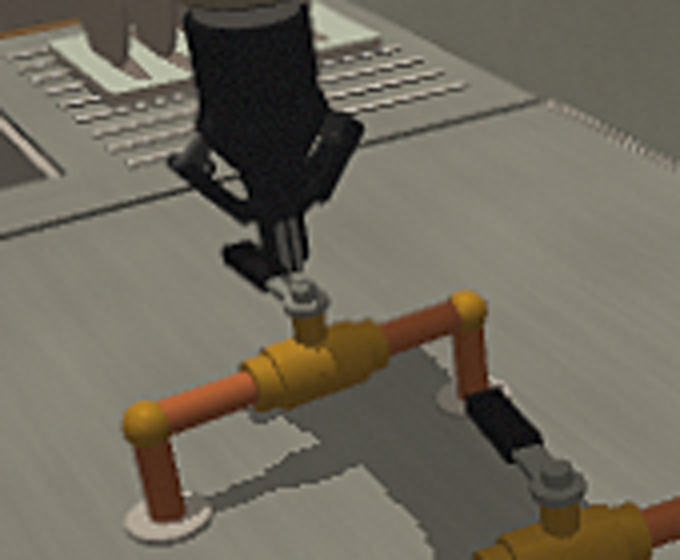

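The lever is now across, with the fingers against its sleeve at crop (280,250). I'll press once more to make sure it is at the stop, then back off and point again.

```bash
python3 - <<'E'
from h import *
p=np.array(manip.current_ee_pos()); f=np.array(manip.current_contact_force())
print(manip.move_straight(p+[-8,0,0],v=25,until_force=22),manip.current_ee_pos(),manip.current_contact_force())
p=np.array(manip.current_ee_pos())
manip.move_straight(p+[30,0,0],v=80); p[0]+=30; p[2]=185; manip.move_straight(p,v=120)
manip.move_straight([*H,185],rot=q(1.0)); 
manip.hold(2.5); d=snap('wrist','w4'); print(manip.current_ee_pos(),manip.current_contact_force(),manip.current_time_s())
e=manip.grab_frame('side')['pixels']; 
cv2.imwrite('pics/p4.png',cv2.cvtColor(np.hstack([cv2.resize(x,(400,300)) for x in(d['pixels'],e)]),cv2.COLOR_RGB2BGR))
E
```

```text
True [503.87899614 342.04737204 117.24196015] [3.8046622  1.39091623 1.05633098]
[482.46971075 263.53061661 184.99969626] [-0.07991296 -0.33253004  0.32396948] 17.4917
```

View pics/p4.png

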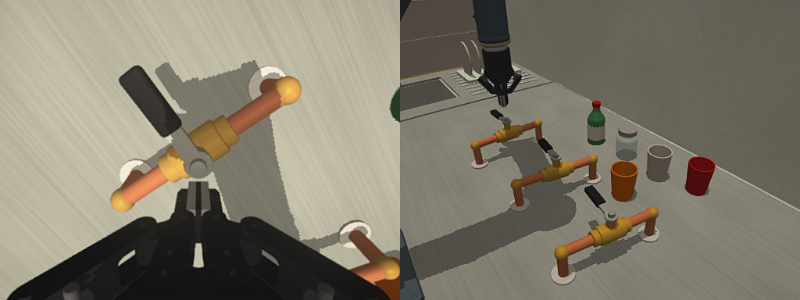

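The wrist view shows the lever across the pipe: sleeve (150,100), elbows (121,201) and (290,89). In the side view the other valves, bottle, jar and cup haven't moved. I'll put a number on the lever angle before handing in.

```bash
python3 - <<'E'
from h import *
d=dict(np.load('pics/w4.npz')); s=1.28
im=d['pixels']; m=(im[70:190,130:250].max(2)<50).astype(np.uint8)
_,_,st,ce=cv2.connectedComponentsWithStats(m); i=1+st[1:,4].argmax(); c=ce[i]+[130,70]
a,b=[plane(d,np.array(x)*s,70) for x in((121,201),(290,89))]; g=plane(d,c,114); h=plane(d,np.array((198,167))*s,126)
an=lambda v:np.arctan2(v[1],v[0]); print(c,st[i],a,b,g,h,an(b-a),an(g-h),an(g-h)-an(b-a), an(g[:2]-H)-an(b-a))
E
```

```text
[204.91783567 136.39679359] [ 23  14  79  91 998] [368.762006  258.9451264  70.       ] [595.64777529 268.01826271  70.        ] [483.38175253 326.22209543 114.        ] [483.19930867 266.34323522 126.        ] 0.03996859044594413 1.567749453577078 1.5277808631311338 1.516770577684129
```

```bash
python3 - <<'E'
from h import *
d=dict(np.load('pics/w4.npz')); im=d['pixels']
x0,y0=140,75; m=(im[y0:185,x0:240].max(2)<75).astype(np.uint8)
_,l,st,ce=cv2.connectedComponentsWithStats(m); i=1+st[1:,4].argmax(); print(st[i])
pts=np.argwhere(l==i)[:,::-1].astype(np.float32)+[x0,y0]; r=cv2.minAreaRect(pts.astype(np.float32)); bx=cv2.boxPoints(r); print(r)
b=np.array([plane(d,x,118)[:2] for x in bx]); e=[b[1]-b[0],b[2]-b[1]]; e=max(e,key=np.linalg.norm); print(b,np.arctan2(e[1],e[0])%np.pi-0.040)
E
```

```text
[  13    9   80   91 3179]
((192.34002685546875, 129.62002563476562), (97.80000305175781, 33.79999542236328), 53.13010025024414)
[[467.99726278 363.32472742]
 [489.54267775 363.64665479]
 [492.62580567 303.48530966]
 [469.31390052 301.76048342]] 1.5819991890638112
```

The lever measures 1.58 rad from the pipe, which matches the 1.571 stop, and it didn't give under the extra 22 N push. Handing in.

```bash
python3 -c "
from h import *
manip.hold(0.3); print(manip.finish_job(), manip.current_time_s())"
```

```text
the job is handed in; nothing more can be done
the job is handed in; nothing more can be done
```

The left valve was the open one: I pointed at its nut, pushed its lever anticlockwise to the stop, pointed at the nut again and handed the job in about 18 s into the 56 s, with the other valves and the bottle, cup and jar left as they were.

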